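# Count along the jar rack and push the jar into the third gap

### The arm

A 6-joint arm with a two-finger parallel gripper is mounted at the origin on the work surface. World frame = base frame: x ahead of the robot, y to its left, z up, the work surface at z = 0. Lengths are in mm, angles in rad, forces in N, time in s.
With the tool pointing down it reaches from about 350 to 875 mm from the base axis. Payload 4.2 kg.
Tool frame: the origin (TCP) lies at the very end of the fingers, on their centre line; the grasp point (between the pads) lies 19 mm behind it (arm.grip_point_offset is the distance from the TCP to the grasp point, in mm); z points along the fingers, y is the direction in which the jaws open and shut (so a half turn about z gives the same grasp; the last joint's range is limited). The gripper opens to 85 mm and grips with 20 to 120 N. Pads are 22 mm wide; open, the fingers measure 114 mm over their backs; the gripper's body (76 mm by 85 mm) begins 54 mm behind the grasp point. The pads swing forward as they close: fully open they stand 13 mm farther back than shut.
Start: joints at [-0.978, 0.385, 0.008, 0, -1.194, -0.259], TCP at [204.787, -590.476, 231.312] pointing down, gripper open.
Joint ranges: [-3.14, 3.14], [-1.21, 2.06], [-1.07, 1.41], [-3.16, 2.05], [-2.99, -0.16], [-3.1, 3.1]. Speed limits (rad/s): [2.79, 2.79, 3.14, 3.14, 3.14, 3.14].

### API

Orientations are given as a unit quaternion [x, y, z, w].
In Python, from bench import arm gives the robot as it stands.
- The arm moves only by the tool drive_tool, never from a script. Its argument "steps" is a list of rows, each a list of 5 numbers: the shift along the tool's x, y, z in m, then the turn about the tool's z in degrees, then the finger opening in m, from 0 to 0.0854. A call has 1 to 20 rows; each row shifts and turns the commanded pose from where the row before left it, along the tool's axes as they then stand; what a row does not reach is not made up. A row lasts 1/10 s, in which the tool goes at most 50 mm and 8.59 degrees, less where a joint would pass 70% of its speed; a pose out of reach is approached as far as the arm can. A call is refused whole if a number of a shift passes 0.05 or a number of a turn 8.59, either way. A call with a gripper value outside its range is refused whole. The fingers move at their own pace and stop on an object; the grip force is fixed at half the most. Time passes only in rows, so rows that do not move let the fingers close. It gives the time, the measured TCP pose, the force and the opening at its end, in the units of the state.
- arm.read_state(): the state, without advancing time (a new reading comes with each control period).
- arm.get_image(name): name is "scene" or "top" or "wrist"; returns (picture, depth): 480x640x3 uint8, blue, green, red; 480x640 float32, mm along the optical axis (not along the pixel's ray), 0 where there is no reading.
- arm.camera_params(name): a dict with "K" (3x3 intrinsics, pixels), "world_to_cam" (4x4, takes a point from world to camera coordinates); the wrist camera has in their place "mount" (4x4, takes a point from camera to tool coordinates, whose origin is the TCP and whose axes are the flange's). Camera axes: x right, y up, looking along -z (the intrinsics and any distortion apply to the point x, -y, -z); pixel columns grow to the right and rows downward; lengths in mm; the calibration is good to about 2 mm. The wrist camera is an equidistant fisheye: a pixel r from the principal point sees the ray r / f radians off the axis. A picture is of the moment at which its call begins: read the wrist's pose just before it. camera_params takes no time and is no camera call.
- arm.job_done(): hands the job in, once; it reports no verdict.
The state is a dict: "clock": time; "joints": joint angles; "joint_vel": joint speeds; "joint_efforts": joint torques, N m; "position": TCP position; "ee_rot": TCP orientation; "contact_force": force on the tool from outside, world axes, zero at the start; "wrist_torque": the same for the moment, N m; "gripper_width": finger opening in mm.
Only numpy, scipy, OpenCV 4.12 (cv2) and the standard library are available. Lean on these libraries where they do the work, as an engineer would, in place of code of your own. Each camera call takes 0.05 s, during which the arm holds its last target.

### The job

Starting at the rack's tall end, run a fingertip along the top of its back rail to count the gaps, touching the rail behind the first, second and third gap in turn and going no further. Then push the steel-lidded jar across the counter into that third gap until it stops against the rail, keeping it upright and never lifting it, and take the hand away. Leave the other jar, the mug, the bottle and the bowl where they are.

Things in the scene. Friction and masses are not known exactly. Their poses are not given: they have to be found in the camera images.
- rack: Pale wooden rack fixed to the counter, seven gaps side by side along its y, open on top and at the front (-x, toward the robot), no floor: the counter runs on into the gaps. Origin: on the counter, mid-length, at the front face of the back rail. x: from gap mouths to rail; y: to the robot's left; z up. Rail 14 mm thick (x 0 to 14 mm), flat top 45 mm above the counter.
- rack_front (a point): Point on the counter at the middle of the fourth gap's mouth, level with the divider fronts, 32 mm in front of the rack's origin; axes as the rack's. Dividers: 6 mm thick, 32 mm high, 32 mm deep, rounded fronts, 54 mm pitch, so each gap is 48 mm clear. Gap centres at rack y = 162, 108, 54, 0, -54, -108, -162 mm.
- tall_end: The rack's tall end panel, pale wood, 90 mm from front to back, 12 mm thick, 85 mm high, at one end of the rack (left or right, varies). Counting starts from this end. Origin: centre line of the panel at the counter, level with the rack's origin along the rack's x, 40 mm behind the panel's front edge; it stands 199 mm from the middle of the rack.
- low_end: The rack's low end panel, 56 mm from front to back, 12 mm thick, only 45 mm high, at the other end. Origin as for the tall one.
- jar: The jar to be pushed: loose, white ceramic with a flat steel lid, round, 40 mm diameter, 42 mm high, about 0.12 kg, standing upright on the open counter between the robot and the rack. Origin: centre of its underside. When home against the rail its centre is 20 mm in front of the rack's origin line, and it juts out 8 mm in front of the dividers.
- shelved_jar: Bystander: similar jar with a cork lid, 40 mm diameter, 48 mm high, already in the rack's middle (fourth) gap. Origin: centre of its underside.
- mug: Bystander: white mug, 80 mm diameter, 90 mm high, handle on its +y side. Origin: centre of its underside.
- bottle: Bystander: glass bottle, 60 mm diameter, 190 mm high. Origin: centre of its underside.
- bowl: Bystander: low white bowl, 100 mm diameter, 40 mm high, behind the rack. Origin: centre of its underside.
- rail_1: Steel-topped section of the back rail behind gap number 1 counted from the robot's left: 48 mm long (along the rack), 14 mm thick, flat top 45 mm above the counter, with a 6 mm wide, 7 mm deep notch between it and the next section. Fixed to the rack. Origin: centre of its top face.
- rail_2: Steel-topped section of the back rail behind gap number 2 counted from the robot's left: 48 mm long (along the rack), 14 mm thick, flat top 45 mm above the counter, with a 6 mm wide, 7 mm deep notch between it and the next section. Fixed to the rack. Origin: centre of its top face.
- rail_3: Steel-topped section of the back rail behind gap number 3 counted from the robot's left: 48 mm long (along the rack), 14 mm thick, flat top 45 mm above the counter, with a 6 mm wide, 7 mm deep notch between it and the next section. Fixed to the rack. Origin: centre of its top face.
- rail_4: Steel-topped section of the back rail behind gap number 4 counted from the robot's left: 48 mm long (along the rack), 14 mm thick, flat top 45 mm above the counter, with a 6 mm wide, 7 mm deep notch between it and the next section. Fixed to the rack. Origin: centre of its top face.
- rail_5: Steel-topped section of the back rail behind gap number 5 counted from the robot's left: 48 mm long (along the rack), 14 mm thick, flat top 45 mm above the counter, with a 6 mm wide, 7 mm deep notch between it and the next section. Fixed to the rack. Origin: centre of its top face.
- rail_6: Steel-topped section of the back rail behind gap number 6 counted from the robot's left: 48 mm long (along the rack), 14 mm thick, flat top 45 mm above the counter, with a 6 mm wide, 7 mm deep notch between it and the next section. Fixed to the rack. Origin: centre of its top face.
- rail_7: Steel-topped section of the back rail behind gap number 7 counted from the robot's left: 48 mm long (along the rack), 14 mm thick, flat top 45 mm above the counter, with a 6 mm wide, 7 mm deep notch between it and the next section. Fixed to the rack. Origin: centre of its top face.
There are look-alikes about, which are no part of the job. What is shaped like the jar but orange or turquoise is not meant.

How it is judged (in metres and radians):
On the way, in this order (a step that is already met when the one before it is completed fails the run):
1. a fingertip touches the rail section behind the first gap from the tall end (((y of tall_end in the frame of rack above 0 m and contact force between the fingers and rail_1 above 0.5 N) or (y of tall_end in the frame of rack below 0 m and contact force between the fingers and rail_7 above 0.5 N))), for 0.05 s.
2. a fingertip touches the rail section behind the second gap from the tall end (((y of tall_end in the frame of rack above 0 m and contact force between the fingers and rail_2 above 0.5 N) or (y of tall_end in the frame of rack below 0 m and contact force between the fingers and rail_6 above 0.5 N))), for 0.05 s.
3. a fingertip touches the rail section behind the third gap from the tall end (((y of tall_end in the frame of rack above 0 m and contact force between the fingers and rail_3 above 0.5 N) or (y of tall_end in the frame of rack below 0 m and contact force between the fingers and rail_5 above 0.5 N))), for 0.05 s.
4. the jar stands in the third gap from the tall end, against the rail (((y of tall_end in the frame of rack above 0 m and (x of jar in the frame of rack between -0.026 and -0.012 m and y of jar in the frame of rack between 0.044 and 0.064 m)) or (y of tall_end in the frame of rack below 0 m and (x of jar in the frame of rack between -0.026 and -0.012 m and y of jar in the frame of rack between -0.064 and -0.044 m)))), for 0.2 s.
At the end, for the whole second after the job is handed in: The steel-lidded jar stands upright (within 0.08 rad) and still on the counter in the third gap from the tall end, within 6 mm of the rail; the other jar, mug, bottle and bowl are within 15 mm of where they began (((y of tall_end in the frame of rack above 0 m and (x of jar in the frame of rack between -0.026 and -0.012 m and y of jar in the frame of rack between 0.044 and 0.064 m)) or (y of tall_end in the frame of rack below 0 m and (x of jar in the frame of rack between -0.026 and -0.012 m and y of jar in the frame of rack between -0.064 and -0.044 m))) and angle between jar's own z axis and vertical below 0.08 rad and height (world z) of jar below 0.005 m and linear speed of jar below 0.01 m/s and distance of each of shelved_jar, mug, bottle, bowl from where it was at the start of the episode below 0.015 m); the robot touches nothing.
It fails at once if the jar is lifted off the counter (over 10 mm) (height (world z) of jar above 0.01 m).
It fails at once if the jar is tipped (over 0.4 rad) (angle between jar's own z axis and vertical above 0.4 rad).
It fails at once if the fingertip goes on to the rail behind the fourth gap or further ((y of tall_end in the frame of rack above 0 m and (contact force between the fingers and rail_4 above 0.5 N or contact force between the fingers and rail_5 above 0.5 N or contact force between the fingers and rail_6 above 0.5 N or contact force between the fingers and rail_7 above 0.5 N)) or (y of tall_end in the frame of rack below 0 m and (contact force between the fingers and rail_1 above 0.5 N or contact force between the fingers and rail_2 above 0.5 N or contact force between the fingers and rail_3 above 0.5 N or contact force between the fingers and rail_4 above 0.5 N))).
It fails at once if the other jar, the mug, the bottle or the bowl is moved (over 15 mm) (distance of any of shelved_jar, mug, bottle, bowl from where it was at the start of the episode above 0.015 m).
It also fails if it takes over 61 s, if anything falls off the work surface, if the arm or the gripper's body presses on something with over 40 N, if the wrist force passes 120 N, or if a joint passes its speed limit or range.

## Working session

There is one attempt and no reset: what is moved stays moved. The work goes in short steps, Python scripts to look and compute and a tool call to move; the robot and the scene stay as the last step left them, time stands still between calls to the robot, and variables do not carry over. Pictures are saved under pics/ and viewed, and the job is handed in when it is done.

Besides the shell and the picture viewer there is one more tool, called after ">>>" as name(argument=value, ...), one argument or row to a line, values as JSON. drive_tool: Moves the arm, as the interface text tells. Its arguments: {"type":"object","properties":{"steps":{"type":"array"}},"required":["steps"]}

```bash
mkdir -p pics; ls; python3 - <<'E'
from bench import arm
import cv2,numpy as np
s=arm.read_state();print(s)
for n in("scene","top"):
    im,d=arm.get_image(n);cv2.imwrite(f"pics/{n}0.png",im);np.savez(f"pics/{n}0.npz",im=im,d=d)
    p=arm.camera_params(n);print(n,p)
    print(arm.grip_point_offset)
E
```

```text
pics
{'clock': 0.0, 'joints': array([-9.78383480e-01,  3.85581681e-01,  6.63288012e-03, -5.17597356e-04,
       -1.19398746e+00, -2.58570630e-01]), 'joint_vel': array([-3.02920617e-04,  5.44081220e-04,  4.86806041e-04,  5.79825853e-05,
       -1.78783709e-03,  1.14305727e-03]), 'joint_efforts': array([-8.69290943e-04, -3.92286265e+01,  1.88408464e+01,  4.18639138e+00,
       -4.61252770e-03,  4.60739457e-06]), 'position': array([ 204.61458657, -589.94475739,  230.20641066]), 'ee_rot': array([-1.66052786e-01,  9.86116256e-01,  1.07384970e-03, -2.22555263e-04]), 'contact_force': array([0.0227505 , 0.23795465, 0.01160896]), 'wrist_torque': array([0.02644387, 0.0545852 , 0.02800428]), 'gripper_width': 85.55220934696165}
scene {'K': array([[579.0303096 ,   0.        , 322.09410581],
       [  0.        , 579.0303096 , 241.70226251],
       [  0.        ,   0.        ,   1.        ]]), 'world_to_cam': array([[ 1.96986115e-01,  9.80400801e-01, -3.27708392e-03,
        -1.20337064e+02],
       [-5.99599657e-01,  1.23117237e-01,  7.90773290e-01,
         2.75583397e+02],
       [ 7.75678233e-01, -1.53806420e-01,  6.12100371e-01,
        -1.56424499e+03],
       [ 0.00000000e+00,  0.00000000e+00,  0.00000000e+00,
         1.00000000e+00]])}
18.700000000000003
top {'K': array([[555.0670438 ,   0.        , 326.397099  ],
       [  0.        , 555.0670438 , 237.20654454],
       [  0.        ,   0.        ,   1.        ]]), 'world_to_cam': array([[ 1.64060693e-02, -9.99839292e-01,  7.22716975e-03,
        -6.93463190e+00],
       [ 9.95082938e-01,  1.70332886e-02,  9.75695280e-02,
        -5.77948195e+02],
       [-9.76769503e-02,  5.59090087e-03,  9.95202469e-01,
        -1.03982765e+03],
       [ 0.00000000e+00,  0.00000000e+00,  0.00000000e+00,
         1.00000000e+00]])}
18.700000000000003
```

View pics/scene0.png

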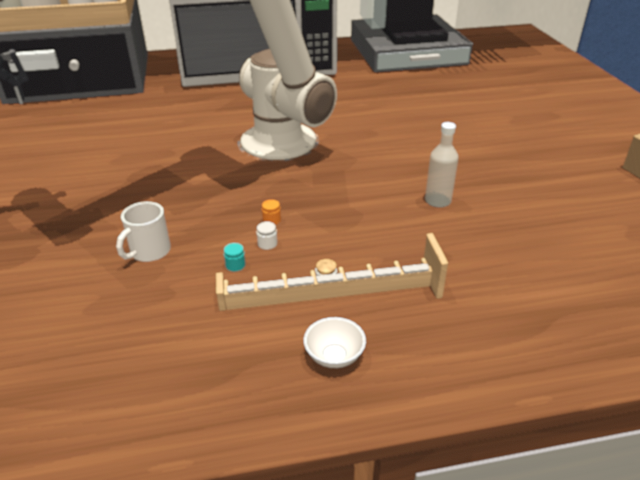

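View pics/top0.png

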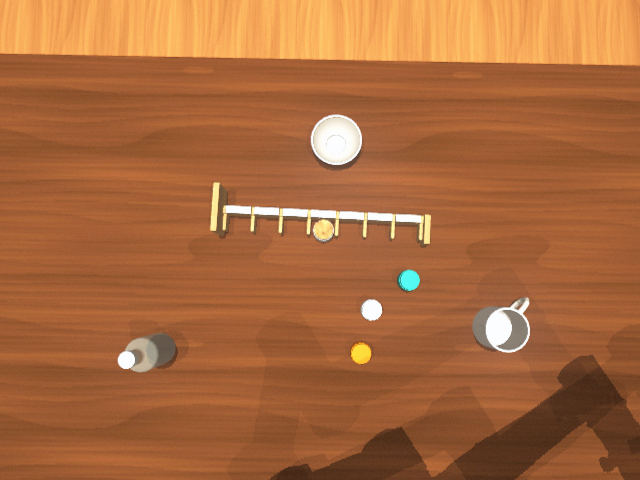

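```bash
cat > h.py <<'E'
import numpy as np,cv2
from bench import arm
def ray(n,u,v,z):
    p=arm.camera_params(n);K=p["K"];T=p["world_to_cam"];R=T[:3,:3];t=T[:3,3]
    c=-R.T@t
    d=R.T@np.array([(u-K[0,2])/K[0,0],-(v-K[1,2])/K[1,1],-1])
    return c+d*(z-c[2])/d[2]
def proj(n,P):
    p=arm.camera_params(n);K=p["K"];T=p["world_to_cam"]
    q=T[:3,:3]@np.array(P,float)+T[:3,3]
    return K[0,0]*q[0]/-q[2]+K[0,2],K[1,1]*-q[1]/-q[2]+K[1,2]
E
python3 - <<'E'
from h import *
im=np.load("pics/top0.npz")["im"];dep=np.load("pics/top0.npz")["d"]
hsv=cv2.cvtColor(im,cv2.COLOR_BGR2HSV)
white=((hsv[...,1]<60)&(hsv[...,2]>150)).astype(np.uint8)
n,l,st,c=cv2.connectedComponentsWithStats(white)
for i in range(1,n):
    if st[i,4]>15:
        u,v=c[i];print(st[i],c[i].round(1),ray("top",u,v,45).round(1))
crop=im[170:380,200:440];cv2.imwrite("pics/crop0.png",cv2.resize(crop,None,fx=2.8,fy=2.8,interpolation=cv2.INTER_NEAREST))
s=np.load("pics/scene0.npz")["im"][180:330,190:470];cv2.imwrite("pics/crop1.png",cv2.resize(s,None,fx=2.8,fy=2.8,interpolation=cv2.INTER_NEAREST))
E
```

```text
[ 311  114   51   51 2039] [336.  139.4] [766.1 -12.6  45. ]
[226 205  25   9 197] [238.  209.1] [627.2 171.7  45. ]
[254 207  25   9 192] [266.1 210.6] [625.2 118.2  45. ]
[282 208  26   9 197] [294.8 212. ] [623.4  63.7  45. ]
[310 209  26   9 191] [323.  213.4] [621.7  10.1  45. ]
[339 211  25   9 195] [351.  214.9] [619.7 -43.3  45. ]
[367 212  26   9 196] [379.8 216.3] [618.  -98.1  45. ]
[395 214  26   9 202] [407.6 217.8] [ 616.  -151.1   45. ]
[314 228  20  13  40] [324.4 236.4] [577.7   6.7  45. ]
[361 299  21  22 359] [371.  309.3] [442.2 -82.9  45. ]
[ 485  298   45   55 1153] [504.4 325.7] [ 415.9 -332.5   45. ]
[118 338  39  34 795] [138.1 355.4] [350.5 347.7  45. ]
```

View pics/crop0.png

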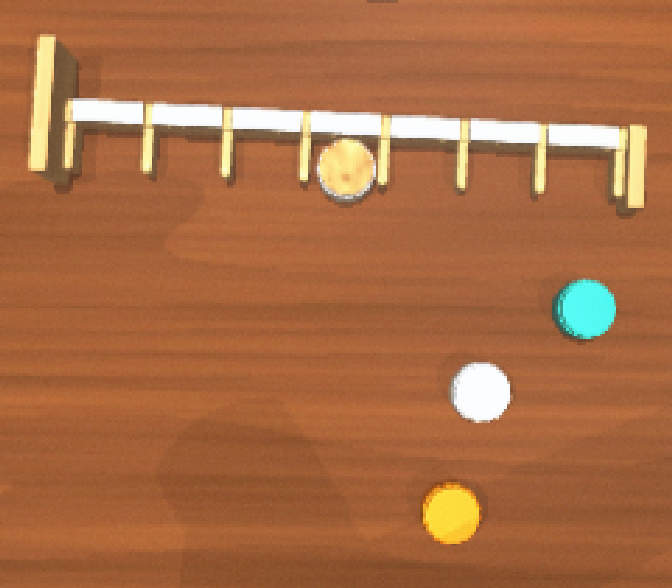

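View pics/crop1.png

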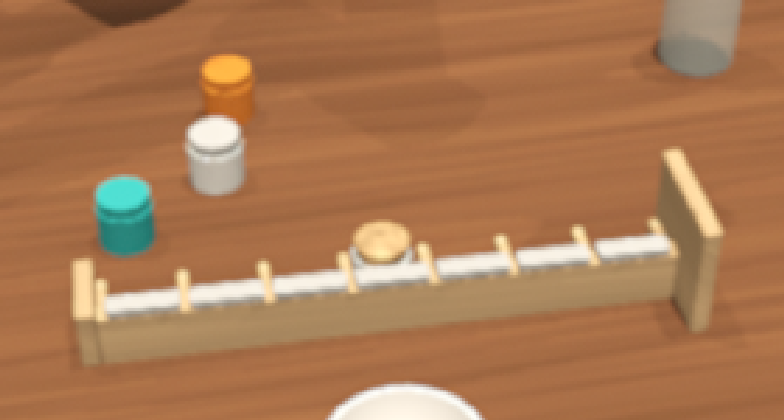

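The top view shows the tall end on the left, at (215,206), which is +y, so the third gap from it is at pixel (295,220).

Candidates for the jar, as top-view pixels:
- White/steel lid: (371,309)
- Orange: (361,353)
- Turquoise: (409,280)
- Cork lid, in the rack: (323,230)

I choose the white one at (371,309). The close crop confirms it: white body with a flat pale lid.

First I turn the tool onto the rack's axes.

>>> drive_tool(
  steps=[
    [0,0,0,7.0,0],
    [0,0,0,7.0,0],
    [0,0,0,7.1,0],
    [0,0,0,0,0],
  ],
)

```text
clock: 0.5
position: [204.7, -590.2, 230.7]
ee_rot: [0.017, 1.0, 0.001, -0.0]
contact_force: [-0.2, -0.7, -0.0]
gripper_width: 27.9
```

```bash
cat >> h.py <<'E'
a=-0.0347
O=np.array([614.8,10.3]);X=np.array([np.cos(a),np.sin(a)]);Y=np.array([-np.sin(a),np.cos(a)])
def rk(p): d=np.array(p[:2])-O; return np.array([d@X,d@Y])
def st():
    from scipy.spatial.transform import Rotation as R
    s=arm.read_state();r=R.from_quat(s["ee_rot"]).as_matrix()
    print("t%.2f"%s["clock"],"W",s["position"].round(1),"rack",rk(s["position"]).round(1),"F",s["contact_force"].round(1),"w%.1f"%s["gripper_width"],
     "toolx rack deg %.2f"%np.degrees(np.arctan2(r[:2,0]@Y,r[:2,0]@X)),"tilt",r[:2,2].round(4))
E
python3 - <<'E'
from h import *
im=np.load("pics/top0.npz")["im"]
hsv=cv2.cvtColor(im,cv2.COLOR_BGR2HSV)
m=((hsv[...,1]<60)&(hsv[...,2]>150)).astype(np.uint8)
n,l,s,c=cv2.connectedComponentsWithStats(m)
pts=[ray("top",*c[i],45)[:2] for i in range(1,n) if 180<s[i,4]<210 and s[i,1]<220]
pts=np.array(pts);print(len(pts));vx=(pts[0]-pts[-1])/np.linalg.norm(pts[0]-pts[-1]);print("yaw",np.arctan2(-vx[0],vx[1]),"origin",pts.mean(0)-7*np.array([vx[1],-vx[0]]))
j=ray("top",371.3,309.5,42);print("jar",j.round(1),rk(j).round(1))
for q in ((361,353),(409,280.5),(323.5,230.5)): w=ray("top",*q,45);print(w.round(1),rk(w).round(1))
st()
E
```

```text
7
yaw -0.03464864529399969 origin [614.61905048  10.42760654]
jar [441.8 -83.7  42. ] [-169.7  -99.9]
[361.4 -64.9  45. ] [-250.6  -84. ]
[ 497.2 -153.9   45. ] [-111.9 -168.2]
[589.    8.5  45. ] [-25.7  -2.6]
t0.50 W [ 204.7 -590.2  230.7] rack [-389.  -614.4] F [-0.2 -0.7 -0. ] w27.9 toolx rack deg -179.98 tilt [-0.0004  0.0011]
```

>>> drive_tool(
  steps=[
    [-0.0198,0.0386,0,0,0],
    [-0.0198,0.0386,0,0,0],
    [-0.0198,0.0386,0,0,0],
    [-0.0198,0.0386,0,0,0],
    [-0.0198,0.0386,0,0,0],
    [-0.0198,0.0386,0,0,0],
    [-0.0198,0.0386,0,0,0],
    [-0.0198,0.0386,0,0,0],
    [-0.0198,0.0386,0,0,0],
    [-0.0198,0.0386,0,0,0],
    [-0.0198,0.0386,0,0,0],
    [-0.0198,0.0386,0,0,0],
    [-0.0198,0.0386,0,0,0],
    [-0.0198,0.0386,0,0,0],
    [-0.0198,0.0386,0,0,0],
    [-0.0198,0.0386,0,0,0],
    [-0.0198,0.0386,0,0,0],
    [-0.0198,0.0386,0,0,0],
    [-0.0198,0.0386,0,0,0],
    [-0.0198,0.0386,0,0,0],
  ],
)

```text
clock: 2.5
position: [627.6, 169.1, 231.0]
ee_rot: [0.016, 1.0, -0.0, -0.0]
contact_force: [0.5, -0.4, 0.6]
gripper_width: 0.1
```

>>> drive_tool(
  steps=[
    [0,0,0.04,0,0],
    [0,0,0.04,0,0],
    [0,0,0.04,0,0],
    [0,0,0.02,0,0],
    [0,0,0,0,0],
    [0,0,0,0,0],
  ],
)

```text
clock: 3.1
position: [627.7, 167.5, 91.7]
ee_rot: [0.016, 1.0, -0.0, 0.0]
contact_force: [0.2, -0.6, 1.0]
gripper_width: -0.2
```

```bash
python3 - <<'E'
from h import *
st()
im,d=arm.get_image("top");cv2.imwrite("pics/top1.png",im)
im2,d=arm.get_image("scene");cv2.imwrite("pics/s1.png",cv2.resize(im2[180:330,190:470],None,fx=2.8,fy=2.8))
im2,d=arm.get_image("wrist");cv2.imwrite("pics/w1.png",im2)
E
```

```text
t3.10 W [627.7 167.5  91.7] rack [  7.4 157.5] F [ 0.2 -0.6  1. ] w-0.2 toolx rack deg -179.88 tilt [ 0.0005 -0.0004]
```

View pics/s1.png

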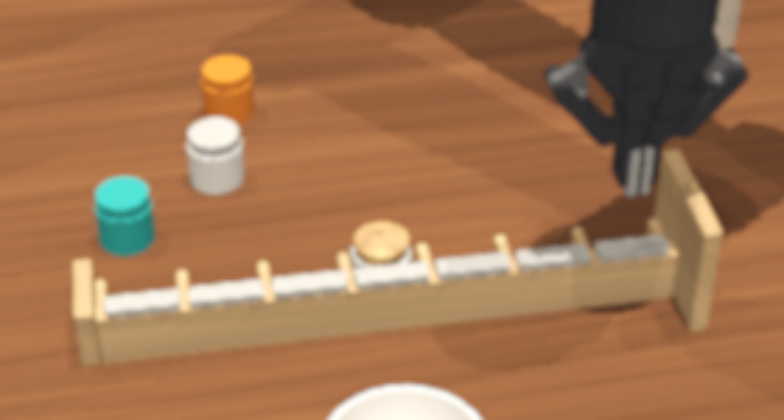

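View pics/w1.png

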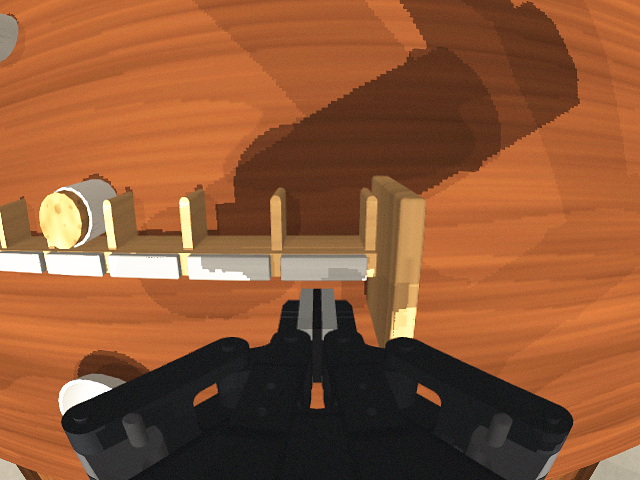

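The wrist view shows the fingers (tip at about (318,290)) over the first section (282–368, 265), with the tall panel just to the right. I'll shift 8 mm away from the panel and lower.

>>> drive_tool(
  steps=[
    [0,-0.008,0,0,0],
    [0,0,0.02,0,0],
    [0,0,0.015,0,0],
    [0,0,0.006,0,0],
    [0,0,0,0,0],
    [0,0,0,0,0],
  ],
)

```text
clock: 3.85
position: [627.5, 159.5, 51.3]
ee_rot: [0.017, 1.0, 0.0, 0.001]
contact_force: [0.6, 0.4, -0.1]
gripper_width: -0.2
```

>>> drive_tool(
  steps=[
    [0,0,0.002,0,0],
    [0,0,0.002,0,0],
    [0,0,0.001,0,0],
    [0,0,0,0,0],
  ],
)

```text
clock: 4.25
position: [626.8, 159.4, 45.2]
ee_rot: [0.017, 1.0, -0.0, -0.0]
contact_force: [-0.8, 0.2, 0.8]
gripper_width: 0.1
```

>>> drive_tool(
  steps=[
    [0,0,0.001,0,0],
    [0,0,0,0,0],
    [0,0,0,0,0],
  ],
)

```text
clock: 4.55
position: [626.9, 159.5, 45.2]
ee_rot: [0.017, 1.0, 0.0, 0.0]
contact_force: [-3.2, -0.5, 5.6]
gripper_width: -0.1
```

Contact with the first section at 5.6 N. Now I slide to the second.

>>> drive_tool(
  steps=[
    [0,-0.01,0,0,0],
    [0,-0.01,0,0,0],
    [0,-0.01,0,0,0],
    [0,-0.01,0,0,0],
    [0,-0.002,0,0,0],
    [0,0,0,0,0],
    [0,0,0,0,0],
  ],
)

```text
clock: 5.25
position: [626.4, 116.5, 45.1]
ee_rot: [0.017, 1.0, 0.0, 0.001]
contact_force: [0.4, 1.4, 5.4]
gripper_width: 0.3
```

```bash
python3 -c "
from h import *
st()"
```

```text
t5.25 W [626.4 116.5  45.1] rack [  7.9 106.5] F [0.4 1.4 5.4] w0.3 toolx rack deg 179.99 tilt [0.002  0.0001]
```

Touching the second section at 5.4 N (rack y 106.5). Next I slide to rack y of about 57 on the third and stop there.

>>> drive_tool(
  steps=[
    [0,-0.01,0,0,0],
    [0,-0.01,0,0,0],
    [0,-0.01,0,0,0],
    [0,-0.01,0,0,0],
    [0,-0.008,0,0,0],
    [0,0,0,0,0],
    [0,0,0,0,0],
  ],
)

```text
clock: 5.95
position: [624.6, 68.0, 45.1]
ee_rot: [0.018, 1.0, -0.0, 0.001]
contact_force: [1.0, -1.2, 5.4]
gripper_width: -0.1
```

```bash
python3 -c "
from h import *
st()
im,d=arm.get_image('wrist');cv2.imwrite('pics/w2.png',im)"
```

```text
t5.95 W [624.6  68.   45.1] rack [ 7.8 58. ] F [ 1.  -1.2  5.4] w-0.1 toolx rack deg 179.98 tilt [ 0.0018 -0.0005]
```

View pics/w2.png

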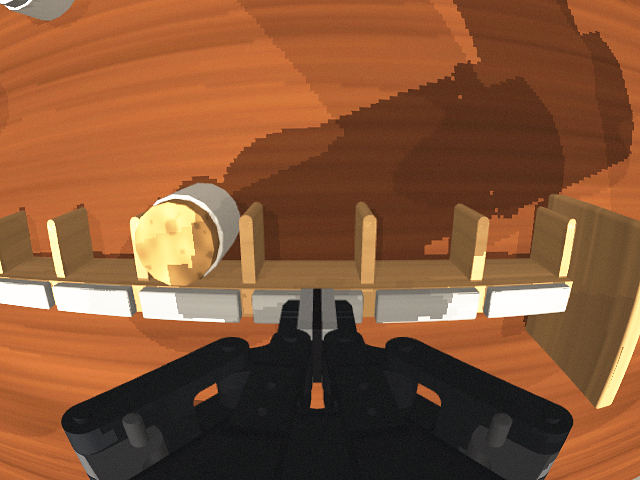

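The wrist view shows three gaps between the tall panel on the right and the fingertip (318,295). The cork jar sits in the next gap at (180,240), so the third gap is confirmed. Force on the third section is 5.4 N. Now I lift off.

>>> drive_tool(
  steps=[
    [0,0,-0.02,0,0],
    [0,0,-0.03,0,0.018],
    [0,0,-0.03,0,0.018],
  ],
)

```text
clock: 6.3
position: [622.1, 67.6, 123.4]
ee_rot: [0.018, 1.0, -0.001, -0.003]
contact_force: [0.4, -0.0, 0.5]
gripper_width: 18.0
```

```bash
python3 -c "
from h import *
st();print(arm.read_state()['joints'].round(2))"
```

```text
t6.30 W [622.1  67.6 123.4] rack [ 5.3 57.5] F [ 0.4 -0.   0.5] w18.0 toolx rack deg 179.93 tilt [-0.0051 -0.0019]
[ 0.37  0.48 -0.13 -0.   -0.97 -1.97]
```

>>> drive_tool(
  steps=[
    [0.022,-0.0258,0,0,0.018],
    [0.022,-0.0258,0,0,0.018],
    [0.022,-0.0258,0,0,0.018],
    [0.022,-0.0258,0,0,0.018],
    [0.022,-0.0258,0,0,0.018],
    [0.022,-0.0258,0,0,0.018],
    [0.022,-0.0258,0,0,0.018],
    [0.022,-0.0258,0,0,0.018],
    [0,0,0,0,0.018],
  ],
)

```text
clock: 7.2
position: [435.6, -133.4, 123.1]
ee_rot: [0.02, 1.0, 0.0, -0.003]
contact_force: [-0.5, 0.7, 0.1]
gripper_width: 17.7
```

>>> drive_tool(
  steps=[
    [0,0,0,-8.5,0.018],
    [0,0,0,-8.5,0.018],
    [0,0,0,-8.5,0.018],
    [0,0,0,-8.5,0.018],
    [0,0,0,-8.5,0.018],
    [0,0,0,-8.5,0.018],
    [0,0,0,-8.5,0.018],
    [0,0,0,-8.5,0.018],
    [0,0,0,-8.5,0.018],
    [0,0,0,-8.5,0.018],
    [0,0,0,-5,0.018],
    [0,0,0,0,0.018],
    [0,0,0,0,0.018],
  ],
)

```text
clock: 8.5
position: [440.2, -131.0, 123.8]
ee_rot: [-0.694, 0.72, 0.001, -0.001]
contact_force: [0.1, 0.3, -0.7]
gripper_width: 18.2
```

```bash
python3 -c "
from h import *
st();print(arm.read_state()['joints'].round(2))
im,d=arm.get_image('wrist');cv2.imwrite('pics/w3.png',im)"
```

```text
t8.50 W [ 440.2 -131.   123.8] rack [-169.6 -147.3] F [ 0.1  0.3 -0.7] w18.2 toolx rack deg -90.12 tilt [-0.0016 -0.0001]
[ 0.07  0.22 -0.54  0.   -0.81 -0.1 ]
```

View pics/w3.png

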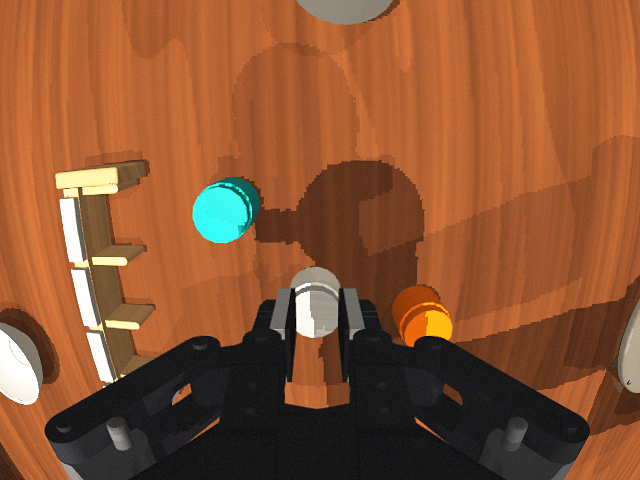

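The jar (315,300) is laterally centred between the fingertips. Turquoise (225,215) and orange (425,320) are both off to the sides. I lower behind the jar.

>>> drive_tool(
  steps=[
    [0,0,0.03,0,0.018],
    [0,0,0.03,0,0.018],
    [0,0,0.03,0,0.018],
    [0,0,0.02,0,0.018],
    [0,0,0.003,0,0.018],
    [0,0,0,0,0.018],
  ],
)

```text
clock: 9.15
position: [440.6, -130.8, 11.1]
ee_rot: [-0.695, 0.719, 0.0, -0.001]
contact_force: [-0.4, 0.3, 0.1]
gripper_width: 18.0
```

```bash
python3 -c "
from h import *
st()
im,d=arm.get_image('top');cv2.imwrite('pics/t3.png',cv2.resize(im[190:390,240:480],None,fx=2.8,fy=2.8))
im,d=arm.get_image('scene');cv2.imwrite('pics/s3.png',cv2.resize(im[150:330,190:470],None,fx=2.8,fy=2.8))"
```

```text
t9.15 W [ 440.6 -130.8   11.1] rack [-169.2 -147.1] F [-0.4  0.3  0.1] w18.0 toolx rack deg -90.01 tilt [-0.0014 -0.0002]
```

View pics/s3.png

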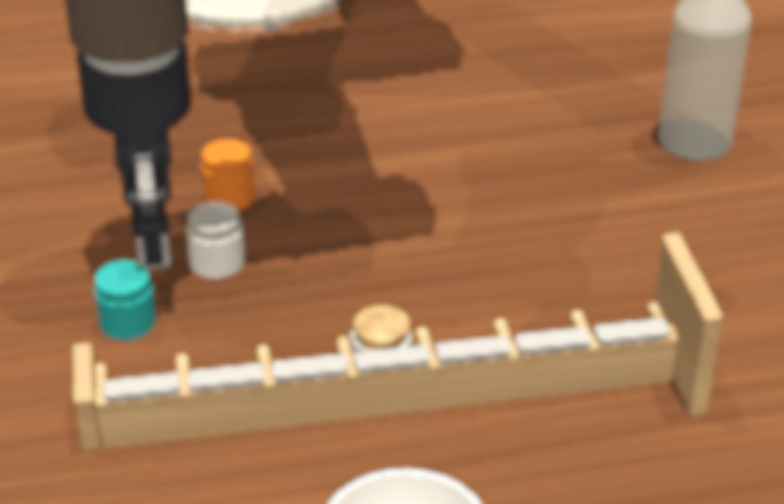

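>>> drive_tool(
  steps=[
    [-0.008,0,0,0,0.018],
    [-0.006,0,0,0,0.018],
    [-0.004,0,0,0,0.018],
    [-0.006,0,0,0,0.018],
    [-0.006,0,0,0,0.018],
    [-0.006,0,0,0,0.018],
    [-0.006,0,0,0,0.018],
    [-0.006,0,0,0,0.018],
    [-0.006,0,0,0,0.018],
    [-0.006,0,0,0,0.018],
    [-0.006,0,0,0,0.018],
    [-0.004,0,0,0,0.018],
    [-0.002,0,0,0,0.018],
    [0,0,0,0,0.018],
  ],
)

```text
clock: 10.65
position: [443.2, -58.3, 11.1]
ee_rot: [-0.695, 0.719, 0.0, 0.0]
contact_force: [-0.1, -1.3, 0.4]
gripper_width: 18.0
```

```bash
python3 -c "
from h import *
st()
im,d=arm.get_image('top');cv2.imwrite('pics/t4.png',cv2.resize(im[190:390,240:480],None,fx=2.8,fy=2.8))
im,d=arm.get_image('scene');cv2.imwrite('pics/s4.png',cv2.resize(im[150:330,190:470],None,fx=2.8,fy=2.8))"
```

```text
t10.65 W [443.2 -58.3  11.1] rack [-169.1  -74.5] F [-0.1 -1.3  0.4] w18.0 toolx rack deg -89.98 tilt [-0.      0.0003]
```

View pics/s4.png

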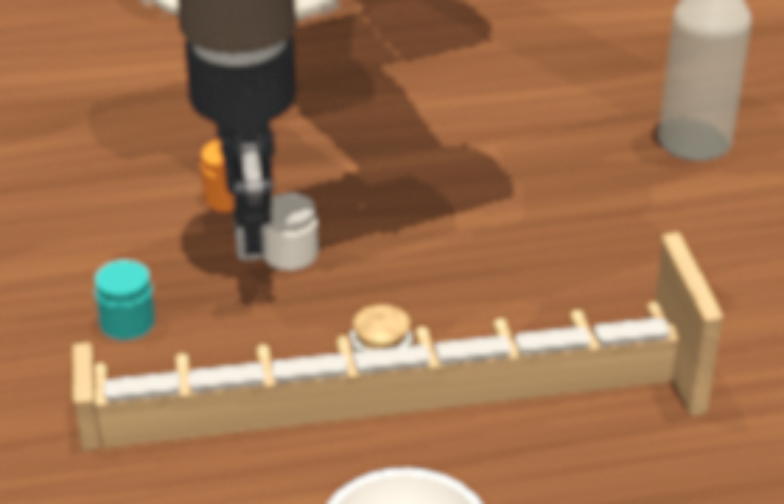

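View pics/t4.png

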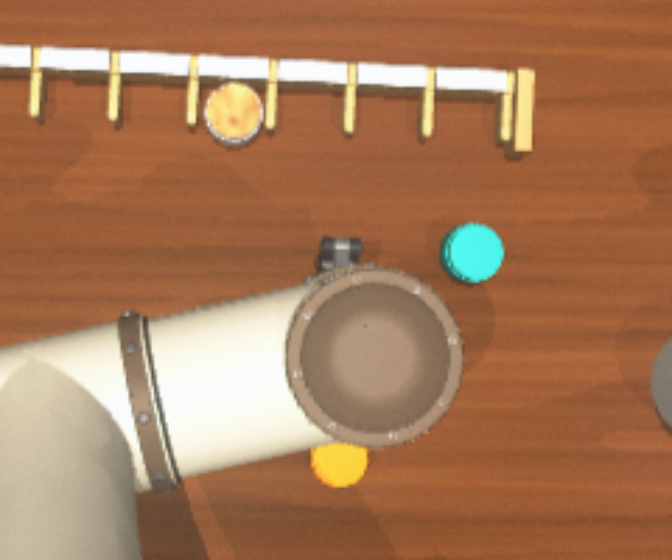

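The jar (290,235 in the crop) is upright and staying centred against the fingers. I push another ~99 mm.

>>> drive_tool(
  steps=[
    [-0.004,0,0,0,0.018],
    [-0.006,0,0,0,0.018],
    [-0.006,0,0,0,0.018],
    [-0.006,0,0,0,0.018],
    [-0.006,0,0,0,0.018],
    [-0.006,0,0,0,0.018],
    [-0.006,0,0,0,0.018],
    [-0.006,0,0,0,0.018],
    [-0.006,0,0,0,0.018],
    [-0.006,0,0,0,0.018],
    [-0.006,0,0,0,0.018],
    [-0.006,0,0,0,0.018],
    [-0.006,0,0,0,0.018],
    [-0.006,0,0,0,0.018],
    [-0.006,0,0,0,0.018],
    [-0.005,0,0,0,0.018],
    [-0.004,0,0,0,0.018],
    [-0.002,0,0,0,0.018],
    [0,0,0,0,0.018],
  ],
)

```text
clock: 12.65
position: [446.7, 40.5, 11.3]
ee_rot: [-0.695, 0.719, -0.0, 0.0]
contact_force: [0.9, 0.3, 0.3]
gripper_width: 18.2
```

>>> drive_tool(
  steps=[
    [0.02,0,0,0,0.018],
    [0.03,0,0,0,0.018],
    [0,0,-0.04,0,0.018],
    [0,0,-0.05,0,0.018],
    [0,0,-0.04,0,0.018],
    [0,0,0,0,0.018],
  ],
)

```text
clock: 13.25
position: [448.9, -9.0, 147.0]
ee_rot: [-0.695, 0.719, -0.003, 0.006]
contact_force: [0.9, -0.4, 0.4]
gripper_width: 17.8
```

```bash
python3 -c "
from h import *
st()
im,d=arm.get_image('top');cv2.imwrite('pics/t5.png',cv2.resize(im[190:390,200:440],None,fx=2.8,fy=2.8))
im,d=arm.get_image('scene');cv2.imwrite('pics/s5.png',cv2.resize(im[150:330,190:470],None,fx=2.8,fy=2.8));cv2.imwrite('pics/s5full.png',im)"
```

```text
t13.25 W [448.9  -9.  147. ] rack [-165.1  -25.1] F [ 0.9 -0.4  0.4] w17.8 toolx rack deg -89.94 tilt [0.0134 0.0034]
```

View pics/s5.png

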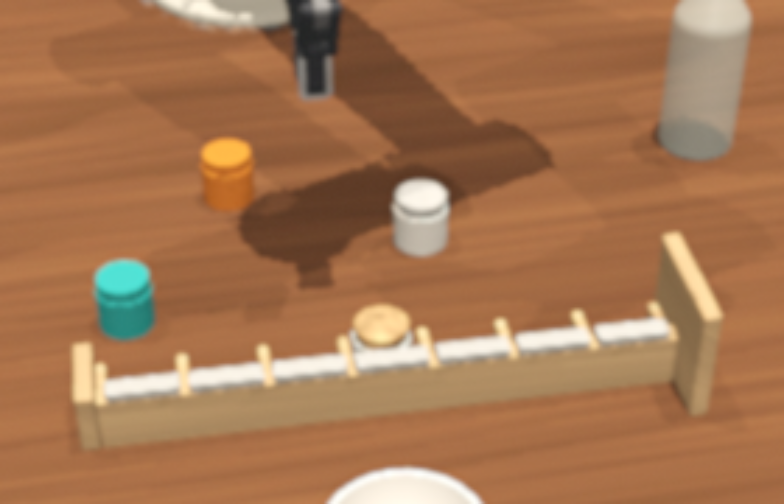

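View pics/t5.png

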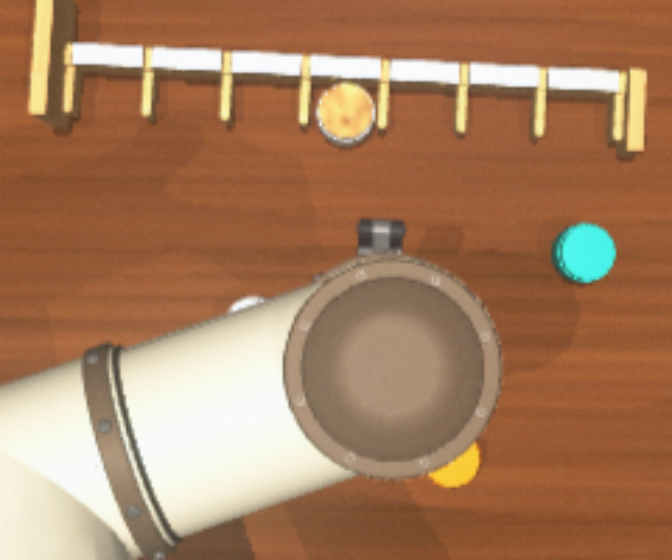

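```bash
python3 -c "
from h import *
for uv in ((266.6,228.2),(340.1,220.0)):
  p=ray('scene',*uv,42);print(p.round(1),rk(p).round(1))
im=cv2.imread('pics/s5full.png');hsv=cv2.cvtColor(im,cv2.COLOR_BGR2HSV)
m=((hsv[...,1]<60)&(hsv[...,2]>170)).astype(np.uint8);m[:,:320]=0;m[:,365:]=0;m[:205]=0;m[250:]=0
n,l,s,c=cv2.connectedComponentsWithStats(m)
print(s[1:],c[1:])
m0=cv2.imread('pics/scene0.png');hsv=cv2.cvtColor(m0,cv2.COLOR_BGR2HSV)
m=((hsv[...,1]<60)&(hsv[...,2]>170)).astype(np.uint8);m[:,:250]=0;m[:,285:]=0;m[:215]=0;m[260:]=0
n,l,s,c=cv2.connectedComponentsWithStats(m)
print(s[1:],c[1:])
"
```

```text
[452.3 -82.9  42. ] [-159.2  -98.7]
[454.5  69.5  42. ] [-162.3   53.6]
[[330 214  20  27 417]] [[340.26618705 226.73141487]]
[[257 222  20  27 433]] [[266.37644342 234.63279446]]
```

>>> drive_tool(
  steps=[
    [0,0,0,8.5,0.018],
    [0,0,0,8.5,0.018],
    [0,0,0,8.5,0.018],
    [0,0,0,8.5,0.018],
    [0,0,0,8.5,0.018],
    [0,0,0,8.5,0.018],
    [0,0,0,8.5,0.018],
    [0,0,0,8.5,0.018],
    [0,0,0,8.5,0.018],
    [0,0,0,8.5,0.018],
    [0,0,0,5,0.018],
    [0,0,0,0,0.018],
  ],
)

```text
clock: 14.55
position: [443.8, -10.1, 139.6]
ee_rot: [0.017, 1.0, -0.001, -0.002]
contact_force: [0.3, -0.6, 0.4]
gripper_width: 17.7
```

```bash
python3 -c "
from h import *
st()"
```

```text
t14.55 W [443.8 -10.1 139.6] rack [-170.2  -26.3] F [ 0.3 -0.6  0.4] w17.7 toolx rack deg -179.99 tilt [-0.0037 -0.0009]
```

>>> drive_tool(
  steps=[
    [0.024,0,0,0,0.018],
    [0.024,0,0,0,0.018],
    [0,0.03,0,0,0.018],
    [0,0.03,0,0,0.018],
    [0,0.02,0,0,0.018],
    [0,0,0,0,0.018],
    [0,0,0,0,0.018],
  ],
)

```text
clock: 15.25
position: [399.0, 71.6, 140.5]
ee_rot: [0.016, 1.0, -0.001, -0.001]
contact_force: [0.2, -0.0, -0.0]
gripper_width: 18.3
```

```bash
python3 -c "
from h import *
st()
im,d=arm.get_image('top');cv2.imwrite('pics/t6.png',cv2.resize(im[190:390,200:440],None,fx=2.8,fy=2.8))
hsv=cv2.cvtColor(im,cv2.COLOR_BGR2HSV)
im,d=arm.get_image('wrist');cv2.imwrite('pics/w6.png',im)"
```

```text
t15.25 W [399.   71.6 140.5] rack [-217.7   53.8] F [ 0.2 -0.  -0. ] w18.3 toolx rack deg -179.87 tilt [-0.002  -0.0011]
```

View pics/t6.png

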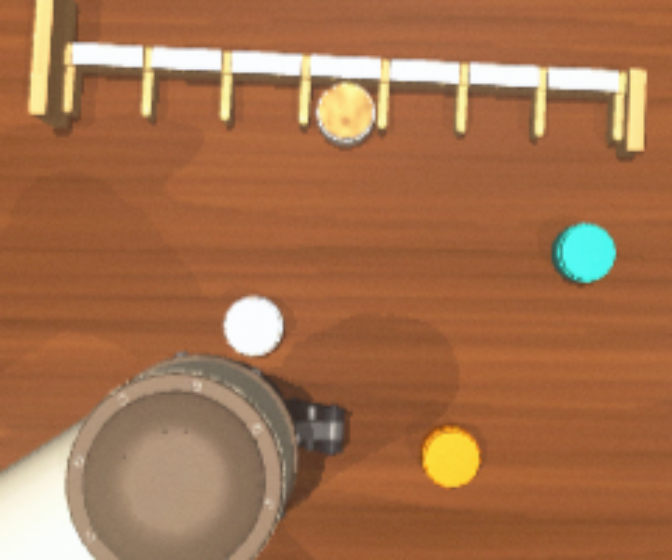

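View pics/w6.png

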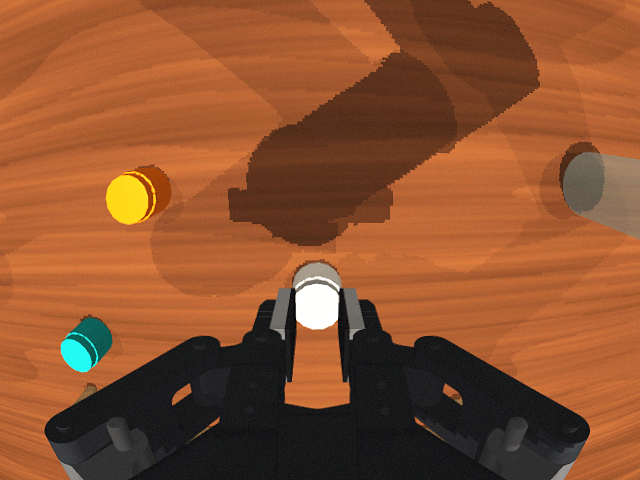

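The top view shows the jar at full-image (290.7,306.4), in line with gap 3, and it's centred ahead of the fingers in the wrist view (317,300). I lower and push toward the rail.

```bash
python3 -c "
from h import *
p=ray('top',290.7,306.4,42);print(p.round(1),rk(p).round(1))"
```

```text
[445.1  67.6  42. ] [-171.6   51.4]
```

>>> drive_tool(
  steps=[
    [0,0,0.035,0,0.018],
    [0,0,0.035,0,0.018],
    [0,0,0.035,0,0.018],
    [0,0,0.02,0,0.018],
    [0,0,0.004,0,0.018],
    [0,0,0,0,0.018],
  ],
)

```text
clock: 15.95
position: [399.6, 71.1, 12.0]
ee_rot: [0.018, 1.0, -0.001, -0.001]
contact_force: [0.2, -0.1, -0.6]
gripper_width: 17.8
```

>>> drive_tool(
  steps=[
    [-0.008,0,0,0,0.018],
    [-0.006,0,0,0,0.018],
    [-0.004,0,0,0,0.018],
    [-0.006,0,0,0,0.018],
    [-0.006,0,0,0,0.018],
    [-0.006,0,0,0,0.018],
    [-0.006,0,0,0,0.018],
    [-0.006,0,0,0,0.018],
    [-0.006,0,0,0,0.018],
    [-0.006,0,0,0,0.018],
    [-0.006,0,0,0,0.018],
    [-0.006,0,0,0,0.018],
    [-0.006,0,0,0,0.018],
    [-0.006,0,0,0,0.018],
    [-0.006,0,0,0,0.018],
    [-0.006,0,0,0,0.018],
    [-0.006,0,0,0,0.018],
    [-0.005,0,0,0,0.018],
    [-0.002,0,0,0,0.018],
    [0,0,0,0,0.018],
  ],
)

```text
clock: 17.95
position: [509.5, 68.2, 12.3]
ee_rot: [0.017, 1.0, 0.0, 0.001]
contact_force: [-0.1, -0.9, 0.9]
gripper_width: 17.9
```

```bash
python3 -c "
from h import *
st()
im,d=arm.get_image('top');cv2.imwrite('pics/t7.png',cv2.resize(im[190:390,200:440],None,fx=2.8,fy=2.8))
im,d=arm.get_image('scene');cv2.imwrite('pics/s7.png',cv2.resize(im[150:330,190:470],None,fx=2.8,fy=2.8))"
```

```text
t17.95 W [509.5  68.2  12.3] rack [-107.3   54.2] F [-0.1 -0.9  0.9] w17.9 toolx rack deg -179.99 tilt [0.0013 0.0005]
```

View pics/s7.png

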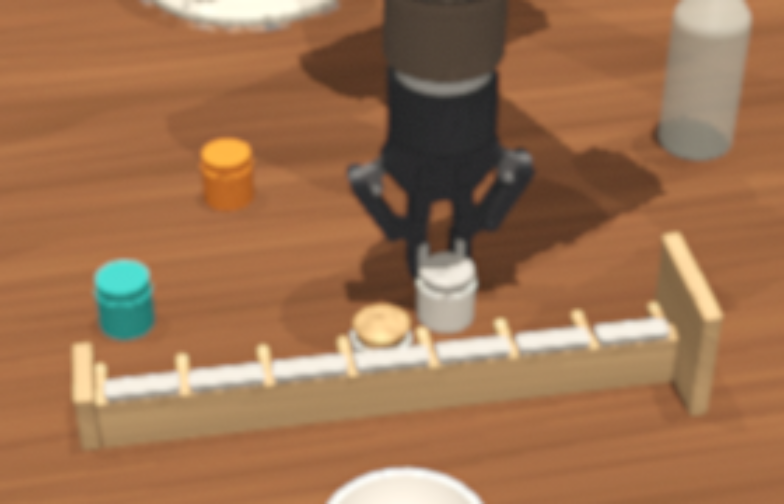

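View pics/t7.png

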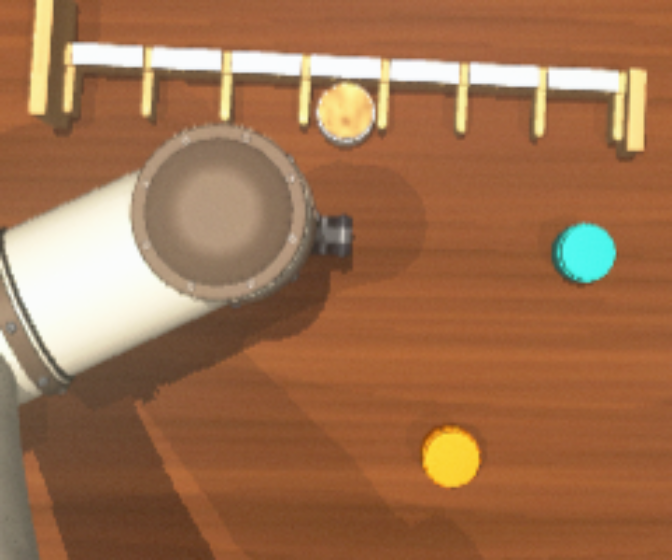

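The jar is upright between the fingers, aimed at gap 3, clear of the cork jar. I continue slowly, then feel for the rail.

>>> drive_tool(
  steps=[
    [-0.003,0,0,0,0.018],
    [-0.005,0,0,0,0.018],
    [-0.005,0,0,0,0.018],
    [-0.005,0,0,0,0.018],
    [-0.005,0,0,0,0.018],
    [-0.005,0,0,0,0.018],
    [-0.005,0,0,0,0.018],
    [-0.005,0,0,0,0.018],
    [-0.005,0,0,0,0.018],
    [-0.004,0,0,0,0.018],
    [-0.003,0,0,0,0.018],
    [-0.002,0,0,0,0.018],
    [0,0,0,0,0.018],
  ],
)

```text
clock: 19.35
position: [561.1, 66.3, 12.3]
ee_rot: [0.017, 1.0, 0.0, 0.0]
contact_force: [-0.1, -0.5, 0.3]
gripper_width: 18.1
```

```bash
python3 -c "
from h import *
st()
im,d=arm.get_image('scene');cv2.imwrite('pics/s8.png',cv2.resize(im[150:330,190:470],None,fx=2.8,fy=2.8))"
```

```text
t19.35 W [561.1  66.3  12.3] rack [-55.7  54.1] F [-0.1 -0.5  0.3] w18.1 toolx rack deg -179.99 tilt [0.0006 0.0001]
```

View pics/s8.png

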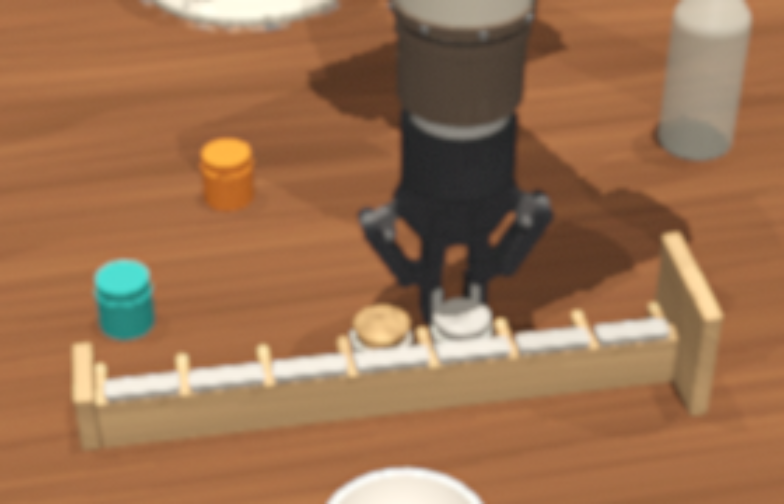

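Inside the gap. Now small steps until the force rises.

>>> drive_tool(
  steps=[
    [-0.002,0,0,0,0.018],
    [-0.002,0,0,0,0.018],
    [-0.001,0,0,0,0.018],
    [0,0,0,0,0.018],
  ],
)

```text
clock: 19.8
position: [565.8, 66.1, 12.3]
ee_rot: [0.017, 1.0, 0.0, 0.0]
contact_force: [-0.3, 0.4, 0.2]
gripper_width: 18.0
```

>>> drive_tool(
  steps=[
    [-0.001,0,0,0,0.018],
    [-0.001,0,0,0,0.018],
    [0,0,0,0,0.018],
  ],
)

```text
clock: 20.1
position: [567.7, 66.0, 12.3]
ee_rot: [0.017, 1.0, 0.0, 0.0]
contact_force: [-1.6, -0.4, 0.0]
gripper_width: 17.5
```

>>> drive_tool(
  steps=[
    [-0.001,0,0,0,0.018],
    [0,0,0,0,0.018],
  ],
)

```text
clock: 20.3
position: [568.7, 66.0, 12.3]
ee_rot: [0.017, 1.0, -0.0, 0.0]
contact_force: [-0.7, 0.1, 1.2]
gripper_width: 17.9
```

>>> drive_tool(
  steps=[
    [-0.001,0,0,0,0.018],
    [0,0,0,0,0.018],
  ],
)

```text
clock: 20.5
position: [569.8, 66.0, 12.3]
ee_rot: [0.017, 1.0, 0.0, 0.0]
contact_force: [-1.6, 0.0, 1.1]
gripper_width: 18.1
```

>>> drive_tool(
  steps=[
    [-0.001,0,0,0,0.018],
    [0,0,0,0,0.018],
  ],
)

```text
clock: 20.7
position: [570.2, 65.8, 12.2]
ee_rot: [0.017, 1.0, -0.0, -0.001]
contact_force: [-1.9, 0.1, 1.4]
gripper_width: 17.8
```

```bash
python3 -c "
from h import *
st()
im,d=arm.get_image('wrist');cv2.imwrite('pics/w9.png',im[150:400,180:460].repeat(2,0).repeat(2,1))
im,d=arm.get_image('scene');cv2.imwrite('pics/s9.png',cv2.resize(im[230:310,290:410],None,fx=6,fy=6))"
```

```text
t20.70 W [570.2  65.8  12.2] rack [-46.5  53.9] F [-1.9  0.1  1.4] w17.8 toolx rack deg -180.00 tilt [-0.0011 -0.0002]
```

View pics/w9.png

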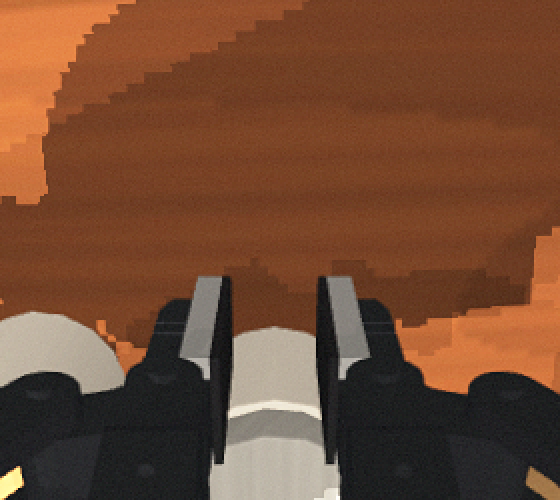

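View pics/s9.png

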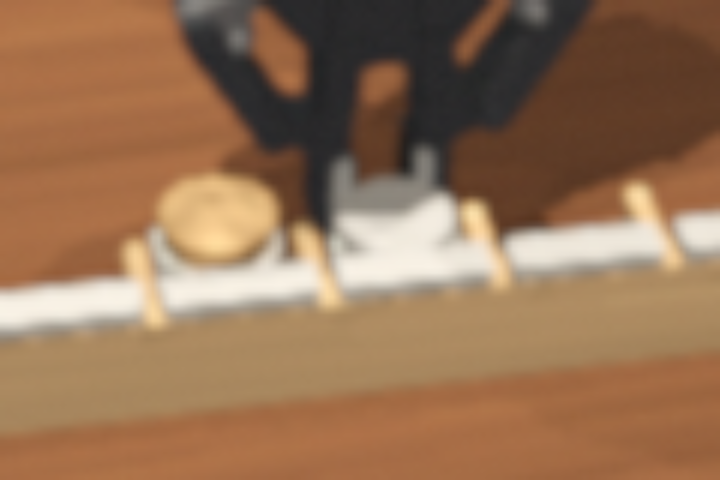

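>>> drive_tool(
  steps=[
    [-0.001,0,0,0,0.018],
    [0,0,0,0,0.018],
    [0,0,0,0,0.018],
  ],
)

```text
clock: 21.1
position: [570.3, 65.8, 12.2]
ee_rot: [0.017, 1.0, -0.0, -0.001]
contact_force: [-5.6, 0.8, 3.3]
gripper_width: 17.6
```

Force rises and the hand stops moving forward: the jar has stopped. I withdraw straight back, then lift and look.

>>> drive_tool(
  steps=[
    [0.004,0,0,0,0.018],
    [0.01,0,0,0,0.018],
    [0.03,0,0,0,0.018],
    [0.03,0,0,0,0.018],
    [0.02,0,-0.04,0,0.018],
    [0.02,0,-0.04,0,0.018],
    [0.03,0,-0.04,0,0.018],
    [0.03,0,-0.03,0,0.018],
    [0,0,0,0,0.018],
    [0,0,0,0,0.018],
  ],
)

```text
clock: 22.1
position: [397.8, 72.3, 163.3]
ee_rot: [0.017, 1.0, 0.001, 0.002]
contact_force: [0.4, 0.2, 0.3]
gripper_width: 17.9
```

```bash
python3 - <<'E'
from h import *
st()
im,d=arm.get_image('top');cv2.imwrite('pics/t10f.png',im);cv2.imwrite('pics/t10.png',cv2.resize(im[170:370,200:440],None,fx=2.8,fy=2.8))
i0=cv2.imread('pics/top0.png')
def masks(i):
    h=cv2.cvtColor(i,cv2.COLOR_BGR2HSV);return ((h[...,1]<60)&(h[...,2]>150)).astype(np.uint8)
n,l,s,c=cv2.connectedComponentsWithStats(masks(im))
for k in range(1,n):
    if s[k,4]>15: print(s[k],c[k].round(1),rk(ray('top',*c[k],42)).round(1))
i2,d=arm.get_image('scene');cv2.imwrite('pics/s10.png',cv2.resize(i2[150:330,190:470],None,fx=2.8,fy=2.8))
E
```

```text
t22.10 W [397.8  72.3 163.3] rack [-219.    54.4] F [0.4 0.2 0.3] w17.9 toolx rack deg -179.93 tilt [0.0038 0.0024]
[ 311  114   51   51 2041] [336.  139.4] [152.9 -17.6]
[226 205  25   9 197] [238.  209.1] [  7.2 162.2]
[254 207  25   9 192] [266.1 210.6] [  7.1 108.6]
[282 208  26  30 547] [294.3 221.6] [-11.3  53.7]
[311 209  25   9 190] [323.1 213.4] [ 7.3 -0.1]
[339 211  25   9 195] [351.  214.9] [  7.2 -53.5]
[367 212  26   9 196] [379.8 216.3] [   7.4 -108.5]
[395 214  26   9 202] [407.6 217.8] [   7.2 -161.7]
[314 228  20  13  40] [324.4 236.4] [-36.6  -4.8]
[ 485  298   45   55 1146] [504.3 325.7] [-187.1 -350.3]
[118 338  39  34 802] [138.1 355.3] [-276.  329.]
[ 166  344   91  102 4426] [204.  401.1] [-352.7  201. ]
[161 385  38  64 169] [174.6 420.1] [-389.4  252.4]
[  74  391  116   89 6376] [128.4 446.9] [-441.   332.8]
```

View pics/t10.png

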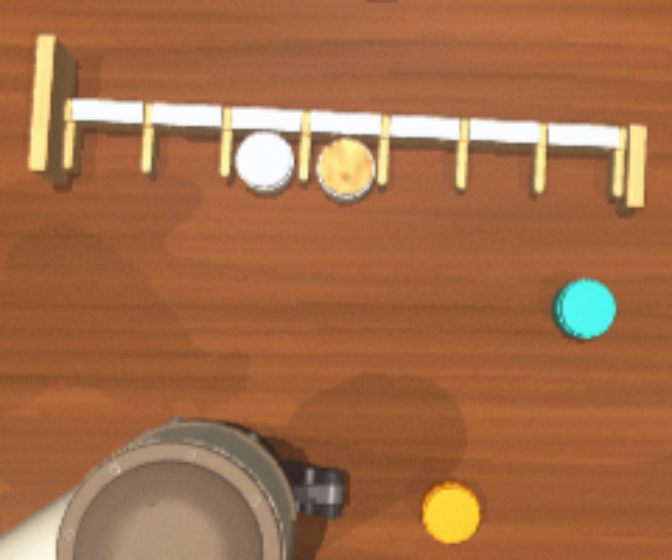

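View pics/s10.png

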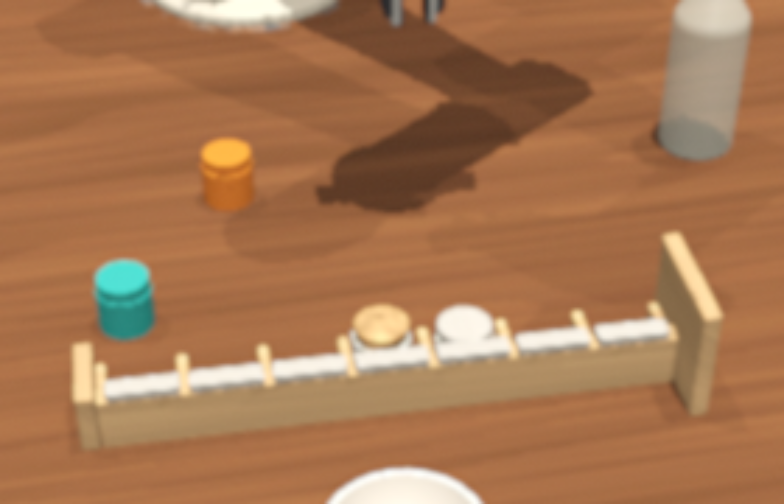

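```bash
python3 - <<'E'
from h import *
im=cv2.imread('pics/t10f.png');h=cv2.cvtColor(im,cv2.COLOR_BGR2HSV)
m=((h[...,1]<60)&(h[...,2]>150)).astype(np.uint8);m[:219]=0;m[245:]=0;m[:,:280]=0;m[:,309:]=0
c=max(cv2.findContours(m,0,1)[0],key=cv2.contourArea)[:,0].astype(float);c=c[c[:,1]>220]
A=np.c_[2*c,np.ones(len(c))];s=np.linalg.lstsq(A,(c**2).sum(1),rcond=None)[0]
print(s[:2],np.sqrt(s[2]+s[:2]@s[:2]),rk(ray('top',s[0],s[1],42)))
a=cv2.imread('pics/top0.png');
for n,(x0,x1,y0,y1) in dict(cork=(308,340,222,248),bowl=(305,370,110,172),mug=(465,535,290,360),bottle=(110,182,325,378)).items():
    print(n,"max diff",cv2.absdiff(a,im)[y0:y1,x0:x1].max(), "phase shift",np.round(cv2.phaseCorrelate(np.float32(cv2.cvtColor(a,6)[y0:y1,x0:x1]),np.float32(cv2.cvtColor(im,6)[y0:y1,x0:x1]))[0],2))
arm.job_done();print(arm.read_state()["clock"])
E
```

```text
[294.03543345 227.08880445] 10.0738243291316 [-21.75687467  53.6712776 ]
cork max diff 11 phase shift [0.01 0.46]
bowl max diff 12 phase shift [0.01 0.06]
mug max diff 22 phase shift [0.02 0.02]
bottle max diff 114 phase shift [-0.    0.04]
the job is handed in; nothing more can be done
the job is handed in; nothing more can be done
```

The steel-lidded jar is upright in the third gap from the tall end, and the job is handed in at about 22 s of the 61 s allowed. No verdict was reported.

- **Counting:** the tall end is on the robot's left. With the gripper shut, I slid a fingertip along the rail top. It touched the first, second and third sections at about 5.5 N each, stopped at rack y = 58 mm, and went no further.
- **Pushing:** I pushed the jar sideways with two fingertips until it lined up with the gap, then straight in. At the end the force rose to 5.6 N and the hand stopped advancing. I then drew back and lifted clear.
- **Jar position:** the last top view puts the jar at rack (-21.8, 53.7) mm, inside the allowed range.
- **Bystanders:** the cork jar, mug, bottle and bowl each shifted less than 0.5 pixel (under 1 mm) in the top view.

**Checks that disagreed:**
- **Hand position:** the hand stopped about 2.5 mm further in than I had calculated for the jar against the rail, while the camera puts the jar 1.8 mm short of it. The camera calibration is only good to about 2 mm.
- **Scene camera:** it read about 10 mm off in x, so I used it only for relative moves.
- **Bottle:** its picture patch changed in brightness but showed no shift. I took this to be the arm or its shadow at the edge and did not check further.

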